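Ink the date stamp and hold it on the slip's frame

ROBOT

A 7-joint arm with a two-finger parallel gripper is mounted at the origin on the work surface. World frame = base frame: x ahead of the robot, y to its left, z up, the work surface at z = 0. Lengths are in mm, angles in rad, forces in N, time in s.
With the tool pointing down it reaches from about 400 to 875 mm from the base axis. Payload 6.5 kg.
Tool frame: the origin (TCP) lies midway between the tips of the shut fingers; the grasp point (between the pads) lies 19 mm behind it; z points along the fingers, y is the line along which they close (so a half turn about z gives the same grasp; the last joint's range is limited). The gripper opens to 88 mm and grips with 3 to 60 N. Pads are 18 mm wide; open, the fingers measure 123 mm over their backs; the gripper's body (75 mm by 187 mm) begins 45 mm behind the grasp point.
Start: joints at [-1.29, 0.536, -0.004, 1.538, 0.003, 1.067, -0.071], TCP at [220.923, 611.296, 238.716] pointing down, gripper open.
Joint ranges: [-2.7, 2.7], [-0.37, 2.16], [-1.27, 1.26], [0.24, 2.4], [-1.31, 4.45], [0.19, 1.91], [-2.76, 2.76]. Speed limits (rad/s): [2.39, 2.39, 3.14, 3.14, 3.14, 3.14, 3.14].

INTERFACE

Orientations are given as a unit quaternion [x, y, z, w].
In Python, from rig import manip gives the robot as it stands. The module is installed in compiled form; this text tells all that it offers.
- The arm moves only by the tool send_rows, never from a script. Its argument "commands" is one flat list of numbers, 5 for each row, row after row: the shift along the tool's x, y, z in m, then the turn about the tool's z in degrees, then the opening, from 0 (shut) to 1 (fully open). In form: [tx, ty, tz, roll, hand, tx, ty, tz, roll, hand, ...]. A call has 1 to 5 rows; each row is the pose to reach, as a shift and turn from the pose commanded when the call began, along the tool's axes at that moment; what a row does not reach only later rows make up. A row lasts 1/12 s, in which the tool goes at most 41.7 mm and 7.16 degrees, less where a joint would pass 70% of its speed; a pose out of reach is approached as far as the arm can. A call with a gripper value outside its range is refused whole. The fingers move at their own pace and stop on an object; "squeeze" is the grip in N (left out, the last holds). Time passes only in rows, so rows that repeat a pose let the fingers close. It gives the time, the measured TCP pose, the force, the opening and the grip force at its end, in the units of the state.
- manip.sense(): the state, without advancing time (a new reading comes with each control period).
- manip.get_image(name): name is "side" or "top" or "wrist"; returns (picture, depth): 480x640x3 uint8, red, green, blue; 480x640 float32, mm along the optical axis (not along the pixel's ray), 0 where there is no reading.
- manip.get_calibration(name): a dict with "intrinsics" (3x3 intrinsics, pixels), "rvec" (rotation vector, rad) and "tvec" (3), from world to camera coordinates, as OpenCV has them; the wrist camera has in their place "hand_eye" (4x4, takes a point from camera to tool coordinates, whose origin is the TCP and whose axes are the flange's). Camera axes: x right, y down, z forward; pixel columns grow to the right and rows downward; lengths in mm; the calibration is good to about 2 mm. A picture is of the moment at which its call begins: read the wrist's pose just before it. get_calibration takes no time and is no camera call.
- manip.close_job(): hands the job in; it is judged then, once.
The state is a dict: "time": time; "joint_pos": joint angles; "qd": joint speeds; "effort": joint torques, N m; "tcp_pos": TCP position; "tool_rot": TCP orientation; "wrist_force": force on the tool from outside, world axes, zero at the start; "torque": the same for the moment, N m; "grip_width": finger opening in mm; "grasp_force": force on a finger pad.
Only numpy, scipy, OpenCV 4.12 (cv2) and the standard library are available. Lean on these libraries where they do the work, as an engineer would, in place of code of your own. Each camera call takes 0.05 s, during which the arm holds its last target. There are 200 camera calls.

TASK

Pick the stamp with the flat paddle handle and wide rectangular sole off the tray, press its sole flat and gently on the ink pad for about a second, then stamp it squarely inside the big empty frame in the middle of the slip on the sloping board: sole flat on the slope, its long side along the frame's long side, either way round. Finish while still holding the stamp pressed there by its handle, with its spring only about half in, never pushed hard; do not let go or lift it again. A mark anywhere else spoils the slip, and the other stamps and the note bundles stay as they are.

Things in the scene. Friction and masses are not known exactly. Their poses are not given: they have to be found in the camera images.
- date_grip (a point): the stamp to use, at the middle of its handle. Handle: upright dark wooden paddle, 22 mm thick along this point's x, 36 mm wide along y, 56 mm tall along z (28 mm up and 28 mm down from this point), below it a narrow black collar. The point is 78 mm above the sole while the spring is out. z points up along the handle. The stamp weighs about 160 g, and the tray has three stamps in any order, each standing upright on its own sole
- date_sole (a point): centre of the underside of that stamp's rubber sole: a rectangle 30 mm (x) by 56 mm (y), in a black foot plate 14 mm thick; axes parallel to those of date_grip, z up towards the handle
- date_foot (a joint): how far that stamp's sole is pushed up towards the handle against its spring, in m: 0 free, 0.012 fully in (hard stop). The push is about 1.75 N at the first movement plus 0.7 N per mm, about 10 N fully in; half in is 0.006
- round_grip (a point): handle of another stamp, not to be used: round knob handle 30 mm across at most, round sole 46 mm in diameter; point 78 mm above its sole, z up
- line_grip (a point): handle of a third stamp, not to be used: round knob handle 30 mm across at most, narrow sole 16 x 74 mm; point 78 mm above its sole, z up
- tray: light wooden tray 250 mm (x) by 106 mm (y), fixed, on which the three stamps stand in a row along x, 85 mm apart; its floor is 6 mm above the counter and its two long rims 10 mm; origin at its underside
- pad_top (a point): centre of the upper face of the ink pad (grey felt 72 mm along x by 102 mm along y, 18 mm above the counter, in a dark tin 82 x 112 mm, fixed); z up. The bright tin lid lies open flat on its +x side, 10 mm high, out to 130 mm from this point
- frame (a point): centre, on the paper's surface, of the big empty frame printed in the middle of the slip: 50 mm (x) by 76 mm (y) thin dark outline. x runs up the slope, y level along the frame's long side, z square out of the paper. Two smaller frames lie side by side 58 mm below it and printed lines above it. The paper lies on an aluminium board 250 mm up the slope by 220 mm across, reaching about 105 mm below and 145 mm above this point; a 6 mm high ledge at its lower edge
- slope (a joint): tilt of that board above level, in rad, hinged at its lower edge near the robot; it starts between 0.17 and 0.45 and its stiff friction hinge keeps it where it is under light pushes
- notes_a: pile of 3 note bundles, 74 x 150 x 36 mm, bystander; origin at its underside
- notes_b: pile of 2 note bundles, 74 x 150 x 24 mm, bystander; origin at its underside
Things that resemble listed ones, but are neither listed nor needed, are in the scene too. What is shaped like the part that bears pad_top but red is not meant.

How it is judged:
By the outcome, as a careful person would: the job done as asked, in the order asked, and still so for the second after the job is handed in, while the arm keeps its last pose, push and grip.
It also fails if it takes over 54 s, if anything falls off the work surface, if the arm or the gripper's body presses on something with over 40 N, if the wrist force passes 120 N, or if a joint passes its speed limit or range.

## Working session

There is one attempt and no reset: what is moved stays moved. The work goes in short steps, Python scripts to look and compute and a tool call to move; the robot and the scene stay as the last step left them, time stands still between calls to the robot, and variables do not carry over. Pictures are saved under pics/ and viewed, at most 10 in all, crops included, and the job is handed in when it is done.

Besides the shell and the picture viewer there is one more tool, called after ">>>" in YAML: its name, and indented under it one key for each argument. send_rows: Moves the arm, as the interface text tells. Its arguments: {"type":"object","properties":{"commands":{"type":"array","items":{"type":"number"}},"squeeze":{"type":"number"}},"required":["commands"]}

```bash
mkdir -p pics
cat > h.py <<'E'
import numpy as np, cv2
from scipy.spatial.transform import Rotation as R
from rig import manip
def cam(name, s=None):
    c=manip.get_calibration(name)
    K=np.array(c["intrinsics"],float)
    if "rvec" in c:
        Rm=cv2.Rodrigues(np.array(c["rvec"],float))[0]; t=np.array(c["tvec"],float).ravel()
        return K,Rm.T,-Rm.T@t
    s=s or manip.sense(); H=np.array(c["hand_eye"],float)
    Rt=R.from_quat(s["tool_rot"]).as_matrix()
    return K,Rt@H[:3,:3],Rt@H[:3,3]+np.array(s["tcp_pos"])
def ray(C,u,v):
    K,Rw,o=C; return o,Rw@np.linalg.solve(K,[u,v,1.0])
def onz(C,u,v,z):
    o,d=ray(C,u,v); return o+d*(z-o[2])/d[2]
def pts(C,dep):
    K,Rw,o=C; v,u=np.mgrid[:480,:640]
    p=np.stack([(u-K[0,2])/K[0,0],(v-K[1,2])/K[1,1],np.ones_like(u)],-1)*dep[...,None]
    return p@Rw.T+o
def shot(name,f):
    s=manip.sense(); C=cam(name,s); im,d=manip.get_image(name)
    cv2.imwrite(f"pics/{f}.png",im[...,::-1]); np.savez(f"pics/{f}.npz",im=im,d=d,K=C[0],R=C[1],o=C[2])
    return im,d,C
def load(f):
    a=np.load(f"pics/{f}.npz"); return a["im"],a["d"],(a["K"],a["R"],a["o"])
E
python3 - <<'E'
from h import *
s=manip.sense();print({k:np.round(v,3).tolist() for k,v in s.items()})
for n in("top","side"):
    im,d,C=shot(n,n+"0");print(n,C[2].round(),C[1][:,2].round(2))
E
```

```text
{'time': 0.0, 'joint_pos': [-1.29, 0.537, -0.004, 1.539, 0.003, 1.067, -0.071], 'qd': [-0.001, 0.0, -0.0, -0.002, 0.0, -0.0, 0.001], 'effort': [-0.0, -57.098, 0.991, -25.16, -0.056, 0.018, 0.0], 'tcp_pos': [220.728, 610.697, 237.842], 'tool_rot': [0.173, 0.985, -0.001, -0.0], 'wrist_force': [1.049, -0.403, 0.276], 'torque': [-0.026, -0.043, 0.026], 'grasp_force': 0.0, 'grip_width': 88.05}
top [ 298.   56. 1365.] [ 0.17 -0.02 -0.98]
side [  -3. -903. 1005.] [ 0.37  0.67 -0.65]
```

View pics/top0.png

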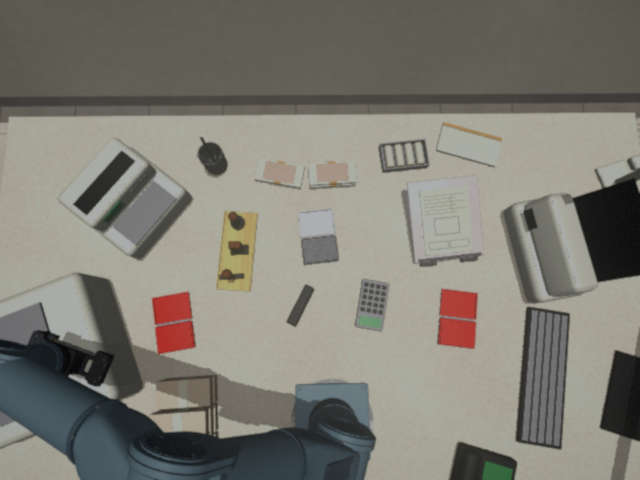

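View pics/side0.png

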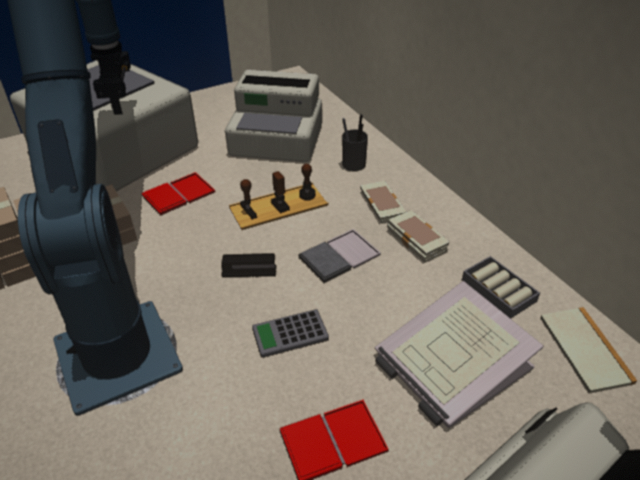

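Candidates for the stamp in top view: (236,220), (238,248) and (230,275). The middle one looks like the paddle. For the pad there is the grey one at (320,249) with its lid above; the red ones at (172,320) and (458,320) are decoys. The slip's big frame is at (447,226).

Run:
```python
from h import *
im,d,C=load("top0"); P=pts(C,d)
for n,u,v in [("round?",236,219),("mid",236,246),("line?",228,274),("pad",320,249),("lid",317,222),("frame",447,226)]:
    print(n,np.median(P[v-2:v+3,u-2:u+3].reshape(-1,3),0).round(1))
# board plane
q=P[190:250,420:475].reshape(-1,3); q=q[q[:,2]>15]; c=np.median(q,0); n=np.linalg.svd(q-q.mean(0))[2][2]; n*=np.sign(n[2])
print("plane",c.round(1),n.round(3),"tilt",np.arccos(n[2]),"az",np.degrees(np.arctan2(-n[1],-n[0])))
# tall points in the tray
m=(P[...,2]>60)&(P[...,2]<130); m[:205]=0;m[300:]=0;m[:,:205]=0;m[:,265:]=0
k,l,st,ce=cv2.connectedComponentsWithStats(m.astype(np.uint8))
for i in range(1,k):
    if st[i,4]>8: p=P[l==i];print(st[i],p.mean(0).round(1),p.max(0).round(1),p.min(0).round(1))
# pad felt
hsv=cv2.cvtColor(im,cv2.COLOR_RGB2HSV)
print(im[249,320],im[222,317],im[248,238],im[230,225])
sm,ds,Cs=load("side0")
a=cv2.resize(im[200:300,200:350],None,fx=4,fy=4,interpolation=2); b=cv2.resize(sm[150:240,210:390],(600,300),interpolation=2)
cv2.imwrite("pics/crop0.png",np.vstack([np.pad(a[:,:600],((0,0),(0,0),(0,0)))[:290],b])[...,::-1])
```

```text
round? [595.8 278.8  93.9]
mid [510.6 273.2 108.5]
line? [429.5 295.2 105.9]
pad [513.1  27.3  16.8]
lid [603.2  35.1   2.5]
frame [ 573.7 -365.    52. ]
plane [ 593.  -364.6   56. ] [-0.034 -0.93   0.367] tilt 1.1950032301312303 az 87.88527361700942
[228 212  10  10  86] [600.3 285.5 101.2] [614.9 300.  111.5] [588.5 273.   62.7]
[228 241  15  10 134] [513.3 277.6 101.3] [525.7 296.3 114.8] [504.5 261.6  62.1]
[222 269  10  10  85] [431.1 300.2 103.3] [445.5 313.6 110. ] [418.5 287.8  87.1]
[109 109 110] [172 174 177] [71 60 48] [171 157 101]
```

View pics/crop0.png

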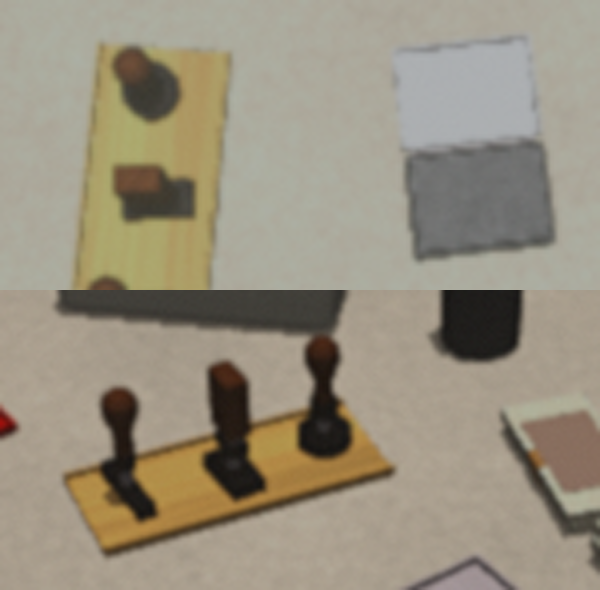

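The crop shows the middle stamp, at (238,248) in top view, with the flat paddle and wide rectangular foot. The other two have round knobs. I'll go above it for a close look.

```bash
cat >> h.py <<'E'
def go(x,y,z,yaw=None):
    """print tool-frame shift (m) and roll (deg); yaw = world direction (deg) of the closing axis, mod 180"""
    s=manip.sense(); Rt=R.from_quat(s["tool_rot"]).as_matrix(); p=np.array(s["tcp_pos"])
    sh=Rt.T@(np.array([x,y,z])-p)/1000
    cy=np.degrees(np.arctan2(Rt[1,1],Rt[0,1])); out=""
    if yaw is not None:
        r=-(yaw-cy); r=(r+90)%180-90; out=r.__round__(2)
    print("shift",sh.round(4),"roll",out,"| closing yaw",round(cy,2),"tcp",p.round(1),"F",np.round(s["wrist_force"],2),"t",s["time"],"j7",round(s["joint_pos"][6],2))
E
python3 - <<'E'
from h import *
go(480,278,260,90)
print(manip.get_calibration("wrist"))
im,d,C=load("top0"); P=pts(C,d)
ok=(d>0)&(P[...,2]>10)&(P[...,2]<120)
m=np.zeros_like(ok);m[185:255,415:478]=1
q=P[ok&m]
for _ in range(5):
    A=np.c_[q[:,:2],np.ones(len(q))];w=np.linalg.lstsq(A,q[:,2],rcond=None)[0];e=q[:,2]-A@w;q=q[abs(e)<max(3,2*e.std())]
n=np.array([-w[0],-w[1],1]);n/=np.linalg.norm(n);print(n.round(3),"tilt",np.arccos(n[2]),"uphill az",np.degrees(np.arctan2(w[1],w[0])),e.std())
E
```

```text
shift [-0.3569 -0.225  -0.0217] roll -19.86 | closing yaw 70.14 tcp [220.7 610.8 237.9] F [0.75 0.82 0.13] t 0.1 j7 -0.07
{'intrinsics': array([[410.03504249,   0.        , 322.94375746],
       [  0.        , 410.03504249, 249.02547694],
       [  0.        ,   0.        ,   1.        ]]), 'hand_eye': array([[ 5.01402787e-04, -9.58614081e-01, -2.84708257e-01,
         7.38705307e+01],
       [ 9.99999016e-01,  8.53596555e-04, -1.11295467e-03,
        -2.38042480e-01],
       [ 1.30992001e-03, -2.84707419e-01,  9.58613566e-01,
        -1.46191486e+02],
       [ 0.00000000e+00,  0.00000000e+00,  0.00000000e+00,
         1.00000000e+00]])}
[-0.209 -0.021  0.978] tilt 0.21160190260753942 uphill az 5.841940559786648 2.3024896987927055
```

>>> send_rows:
  commands: [-0.07, -0.045, -0.005, -4, 1, -0.14, -0.09, -0.01, -8, 1, -0.21, -0.135, -0.015, -12, 1, -0.25, -0.16, -0.02, -16, 1, -0.25, -0.16, -0.022, -20, 1]

```text
time: 0.52
tcp_pos: [348.1, 444.3, 252.5]
tool_rot: [-0.003, 1.0, -0.0, -0.0]
wrist_force: [1.3, -0.3, -0.8]
grip_width: 88.2
grasp_force: 0.0
```

Run:
```python
from h import *
go(480,278,260,90)
```

```text
shift [-0.1309 -0.1671 -0.0074] roll 0.34 | closing yaw 90.34 tcp [348.1 444.3 252.5] F [ 1.32 -0.31 -0.77] t 0.5167 j7 0.58
```

>>> send_rows:
  commands: [-0.03, -0.04, -0.003, 0, 1, -0.06, -0.078, -0.006, 0, 1, -0.09, -0.115, -0.008, 0, 1, -0.12, -0.154, -0.008, 0, 1, -0.131, -0.167, -0.008, 0, 1]

```text
time: 0.93
tcp_pos: [476.9, 280.9, 260.9]
tool_rot: [-0.001, 1.0, -0.0, -0.0]
wrist_force: [-0.0, 0.2, 0.5]
grip_width: 88.2
grasp_force: 0.0
```

>>> send_rows:
  commands: [0, 0, 0, 0, 1, 0, 0, 0, 0, 1]

```text
time: 1.1
tcp_pos: [477.7, 280.1, 260.6]
tool_rot: [0.002, 1.0, -0.001, 0.0]
wrist_force: [0.6, 0.4, 0.2]
grip_width: 88.1
grasp_force: 0.0
```

Run:
```python
from h import *
go(480,278,260,90)
shot("wrist","w1")
```

```text
shift [-0.0023 -0.0021  0.0006] roll -0.2 | closing yaw 89.8 tcp [477.7 280.1 260.6] F [0.6  0.42 0.15] t 1.1 j7 0.97
```

View pics/w1.png

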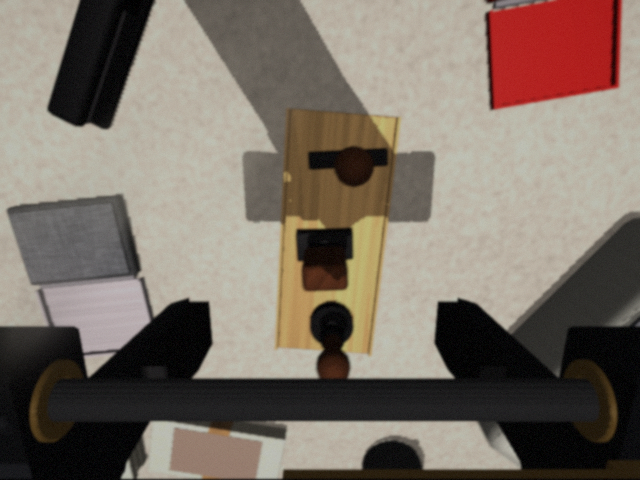

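The wrist view shows the paddle's top at about (325,278), the foot at (325,243), the line stamp at (350,162), the round stamp at (333,340) and the grey pad at (75,240).

Run:
```python
from h import *
im,d,C=load("w1"); P=pts(C,d)
m=(d>0)&(P[...,2]>98)&(P[...,2]<118); m[:235]=0;m[310:]=0;m[:,:280]=0;m[:,370:]=0
q=P[m]; print(len(q),np.median(q,0).round(1),q.min(0).round(1),q.max(0).round(1))
print("handle rect",cv2.minAreaRect(q[:,:2].astype(np.float32)))
hsv=cv2.cvtColor(im,cv2.COLOR_RGB2HSV)
m=(d>0)&(P[...,2]>12)&(P[...,2]<26)&(hsv[...,2]<60); m[:220]=0;m[266:]=0;m[:,:285]=0;m[:,365:]=0
q=P[m];print("foot",len(q),cv2.minAreaRect(q[:,:2].astype(np.float32)))
m=(d>0)&(P[...,2]>11)&(P[...,2]<26); m[:150]=0;m[300:]=0;m[:,160:]=0
q=P[m];print("pad",len(q),np.median(q[:,2]),cv2.minAreaRect(q[:,:2].astype(np.float32)))
g=((im[...,2].astype(int)-im[...,0]<10)&(abs(im[...,0].astype(int)-im[...,1])<15)&(hsv[...,2]<130)).astype(np.uint8); g[:180]=0;g[290:]=0;g[:,140:]=0
g=cv2.morphologyEx(g,cv2.MORPH_OPEN,np.ones((5,5)))
c=max(cv2.findContours(g,0,2)[0],key=cv2.contourArea).reshape(-1,2)
w=np.array([onz(C,u,v,18)[:2] for u,v in c],np.float32);print("felt+tin rect",cv2.minAreaRect(w))
```

```text
1363 [513.5 279.5 110.8] [504.6 261.1  98. ] [527.9 297.4 113.3]
handle rect ((516.14404296875, 279.40521240234375), (22.604021072387695, 35.968719482421875), 2.552412748336792)
foot 946 ((515.429443359375, 280.36077880859375), (29.387712478637695, 52.956260681152344), 1.0824518203735352)
pad 8912 18.52740964761594 ((525.9381713867188, 29.609203338623047), (108.60472869873047, 113.08263397216797), 5.161257266998291)
felt+tin rect ((511.0258483886719, 35.85131072998047), (84.4925765991211, 116.54010009765625), 5.630627632141113)
```

>>> send_rows:
  commands: [-0.015, 0, 0.0, -1, 1, -0.03, 0, 0.02, -2, 1, -0.037, 0, 0.06, -2.2, 1, -0.038, -0.0005, 0.1, -2.2, 1, -0.038, -0.0005, 0.12, -2.2, 1]

```text
time: 1.57
tcp_pos: [511.0, 283.3, 136.4]
tool_rot: [-0.022, 1.0, -0.001, -0.003]
wrist_force: [-1.1, -0.0, 0.1]
grip_width: 88.0
grasp_force: 0.0
```

Run:
```python
from h import *
go(515.5,279.6,66,92)
```

```text
shift [-0.0047 -0.0037  0.0704] roll 0.5 | closing yaw 92.5 tcp [511.  283.3 136.4] F [-1.12 -0.04  0.09] t 1.5667 j7 1.05
```

>>> send_rows:
  commands: [-0.003, -0.002, 0.02, 0, 1, -0.003, -0.002, 0.04, 0, 1, -0.003, -0.002, 0.04, 0, 1, -0.003, -0.002, 0.04, 0, 1]

```text
time: 1.9
tcp_pos: [515.5, 282.0, 100.1]
tool_rot: [-0.022, 1.0, -0.0, -0.001]
wrist_force: [-0.0, -0.6, 0.6]
grip_width: 88.4
grasp_force: 0.0
```

Run:
```python
from h import *
go(515.5,279.6,66,92)
```

```text
shift [ 0.     -0.0023  0.0341] roll 0.48 | closing yaw 92.48 tcp [515.5 282.  100.1] F [-0.03 -0.56  0.57] t 1.9 j7 1.06
```

>>> send_rows:
  commands: [0, -0.002, 0.017, 0, 1, 0, -0.002, 0.034, 0, 1, 0, -0.002, 0.034, 0, 1, 0, -0.002, 0.034, 0, 0.5, 0, -0.002, 0.034, 0, 0.3]
  squeeze: 15

```text
time: 2.32
tcp_pos: [517.9, 279.7, 68.5]
tool_rot: [-0.021, 1.0, 0.001, 0.001]
wrist_force: [-0.3, -0.2, 0.0]
grip_width: 76.7
grasp_force: 0.0
```

>>> send_rows:
  commands: [0, 0, 0, 0, 0.2, 0, 0, 0, 0, 0.2, 0, 0, 0, 0, 0.2, 0, 0, 0, 0, 0.2, 0, 0, 0, 0, 0.2]
  squeeze: 15

```text
time: 2.73
tcp_pos: [517.4, 278.6, 67.1]
tool_rot: [-0.02, 1.0, 0.0, 0.0]
wrist_force: [-0.3, -0.3, -0.8]
grip_width: 43.4
grasp_force: 0.0
```

Run:
```python
from h import *
go(515.5,279.6,66,92)
s=manip.sense();print(s["grip_width"],s["grasp_force"])
# pad from top view
im,d,C=load("top0"); i=im.astype(int)
g=((abs(i[...,0]-i[...,2])<12)&(i.max(-1)<140)&(i.max(-1)>70)).astype(np.uint8);h=np.zeros_like(g);h[230:270,295:345]=g[230:270,295:345]
h=cv2.morphologyEx(h,cv2.MORPH_OPEN,np.ones((3,3)))
c=max(cv2.findContours(h,0,2)[0],key=cv2.contourArea).reshape(-1,2)
w=np.array([onz(C,u,v,18)[:2] for u,v in c],np.float32);print("pad rect top",cv2.minAreaRect(w))
```

```text
shift [0.0019 0.001  0.0011] roll 0.33 | closing yaw 92.33 tcp [517.4 278.6  67.1] F [-0.27 -0.34 -0.76] t 2.7333 j7 1.06
43.40288035229253 0.0
pad rect top ((511.2155456542969, 29.496997833251953), (84.67668914794922, 111.75801086425781), 5.6807780265808105)
```

>>> send_rows:
  commands: [0.001, 0, 0, 0, 0.2, 0.001, 0, 0, 0, 0.2, 0.001, 0, 0, 0, 0.2, 0.001, 0, 0, 0, 0.2]
  squeeze: 20

```text
time: 3.07
tcp_pos: [516.4, 278.7, 66.9]
tool_rot: [-0.02, 1.0, 0.0, 0.0]
wrist_force: [0.6, 1.4, -0.4]
grip_width: 35.8
grasp_force: 20.0
```

>>> send_rows:
  commands: [0, 0, -0.01, 0, 0.2, 0, 0, -0.03, 0, 0.2, 0, 0, -0.06, 0, 0.2, 0, 0, -0.06, 0, 0.2, 0, 0, -0.06, 0, 0.2]
  squeeze: 20

```text
time: 3.48
tcp_pos: [517.3, 279.0, 128.7]
tool_rot: [-0.02, 1.0, 0.001, 0.001]
wrist_force: [0.6, -0.3, -2.0]
grip_width: 35.9
grasp_force: 20.0
```

Run:
```python
from h import *
go(511,30,120,95.7)
s=manip.sense();print(s["grip_width"],s["grasp_force"])
```

```text
shift [ 0.0164 -0.2485  0.0083] roll -3.38 | closing yaw 92.32 tcp [517.3 279.  128.7] F [ 0.59 -0.31 -1.99] t 3.4833 j7 1.06
35.91603749611877 19.98097046976909
```

>>> send_rows:
  commands: [0.002, -0.035, 0, -1, 0.2, 0.005, -0.075, 0, -2, 0.2, 0.008, -0.115, 0, -3, 0.2, 0.01, -0.155, 0, -3.4, 0.2, 0.012, -0.195, 0, -3.4, 0.2]

```text
time: 3.9
tcp_pos: [510.8, 81.2, 125.9]
tool_rot: [-0.05, 0.999, -0.0, -0.001]
wrist_force: [1.3, -0.2, -1.7]
grip_width: 35.6
grasp_force: 20.0
```

>>> send_rows:
  commands: [0.004, -0.03, 0, 0, 0.2, 0.004, -0.053, 0, 0, 0.2, 0.004, -0.053, 0, 0, 0.2, 0.004, -0.053, 0, 0, 0.2]

```text
time: 4.23
tcp_pos: [512.7, 28.5, 126.1]
tool_rot: [-0.048, 0.999, -0.0, -0.001]
wrist_force: [0.1, 1.2, -1.6]
grip_width: 35.6
grasp_force: 20.0
```

Run:
```python
from h import *
go(511,30,80,95.7)
im,d,C=shot("wrist","w2")
```

```text
shift [0.0015 0.0017 0.0461] roll -0.16 | closing yaw 95.54 tcp [512.7  28.5 126.1] F [ 0.07  1.22 -1.57] t 4.2333 j7 1.55
```

View pics/w2.png

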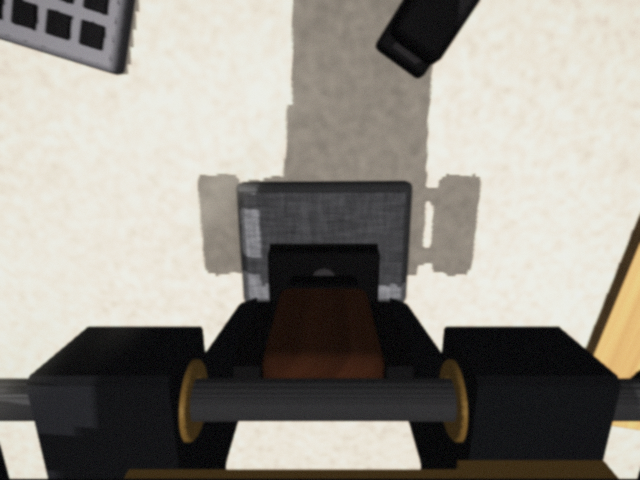

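The stamp hangs upright and square over the grey pad, with its foot at (325,270) inside the felt. Descending.

>>> send_rows:
  commands: [0.001, 0.0015, 0.015, 0, 0.2, 0.001, 0.0015, 0.03, 0, 0.2, 0.001, 0.0015, 0.04, 0, 0.2, 0.001, 0.0015, 0.042, 0, 0.2, 0.001, 0.0015, 0.042, 0, 0.2]

```text
time: 4.7
tcp_pos: [511.7, 32.4, 84.1]
tool_rot: [-0.051, 0.999, 0.0, -0.001]
wrist_force: [0.1, 0.1, -2.4]
grip_width: 35.5
grasp_force: 20.0
```

>>> send_rows:
  commands: [0, 0, 0.001, 0, 0.2, 0, 0, 0.002, 0, 0.2, 0, 0, 0.003, 0, 0.2, 0, 0, 0.004, 0, 0.2, 0, 0, 0.004, 0, 0.2]

```text
time: 5.12
tcp_pos: [512.5, 31.5, 81.0]
tool_rot: [-0.05, 0.999, 0.0, 0.0]
wrist_force: [-0.0, 0.3, -1.9]
grip_width: 36.0
grasp_force: 20.0
```

>>> send_rows:
  commands: [0, 0, 0.001, 0, 0.2, 0, 0, 0.002, 0, 0.2, 0, 0, 0.003, 0, 0.2, 0, 0, 0.003, 0, 0.2, 0, 0, 0.003, 0, 0.2]

```text
time: 5.53
tcp_pos: [512.6, 31.5, 78.0]
tool_rot: [-0.05, 0.999, -0.0, 0.0]
wrist_force: [-1.0, 0.2, 1.7]
grip_width: 35.9
grasp_force: 20.0
```

>>> send_rows:
  commands: [0, 0, 0.001, 0, 0.2, 0, 0, 0.002, 0, 0.2, 0, 0, 0.003, 0, 0.2, 0, 0, 0.003, 0, 0.2, 0, 0, 0.003, 0, 0.2]

```text
time: 5.95
tcp_pos: [512.6, 31.5, 75.0]
tool_rot: [-0.05, 0.999, 0.0, 0.0]
wrist_force: [0.2, -0.7, 3.5]
grip_width: 35.6
grasp_force: 20.0
```

>>> send_rows:
  commands: [0, 0, 0, 0, 0.2, 0, 0, 0, 0, 0.2, 0, 0, 0, 0, 0.2, 0, 0, 0, 0, 0.2, 0, 0, 0, 0, 0.2]

```text
time: 6.37
tcp_pos: [512.6, 31.5, 74.9]
tool_rot: [-0.05, 0.999, 0.0, 0.0]
wrist_force: [1.4, 0.1, 3.9]
grip_width: 36.0
grasp_force: 20.0
```

>>> send_rows:
  commands: [0, 0, 0, 0, 0.2, 0, 0, 0, 0, 0.2, 0, 0, 0, 0, 0.2, 0, 0, 0, 0, 0.2, 0, 0, 0, 0, 0.2]

```text
time: 6.78
tcp_pos: [512.6, 31.5, 74.9]
tool_rot: [-0.05, 0.999, 0.0, 0.0]
wrist_force: [0.3, 0.9, 3.8]
grip_width: 35.6
grasp_force: 20.0
```

>>> send_rows:
  commands: [0, 0, 0, 0, 0.2, 0, 0, 0, 0, 0.2]

```text
time: 6.95
tcp_pos: [512.5, 31.5, 74.9]
tool_rot: [-0.05, 0.999, 0.0, 0.0]
wrist_force: [0.4, 0.3, 3.1]
grip_width: 35.7
grasp_force: 20.0
```

Run:
```python
from h import *
for f,poly in(("top0",[(412,185),(470,182),(476,255),(420,258)]),("side0",[(385,345),(450,288),(535,345),(450,410)])):
    im,d,C=load(f); P=pts(C,d); m=np.zeros(d.shape,np.uint8);cv2.fillPoly(m,[np.array(poly)],1)
    q=P[(m>0)&(d>0)&(P[...,2]>5)&(P[...,2]<130)]
    for _ in range(8):
        A=np.c_[q[:,:2],np.ones(len(q))];w=np.linalg.lstsq(A,q[:,2],rcond=None)[0];e=q[:,2]-A@w;q=q[abs(e)<2.5*e.std()]
    n=np.array([-w[0],-w[1],1]);n/=np.linalg.norm(n)
    print(f,len(q),e.std().round(2),"tilt",np.arccos(n[2]).round(4),"az",np.degrees(np.arctan2(w[1],w[0])).round(2),"z at(573,-365)",w@[573,-365,1])
    for u,v in ([(447,226)] if f=="top0" else [(449,351)]):
        o,r=ray(C,u,v); t=(o[2]-w[:2]@o[:2]-w[2])/(w[:2]@r[:2]-r[2]); print("frame",(o+t*r).round(1))
```

```text
top0 4220 2.84 tilt 0.2099 az 4.93 z at(573,-365) 51.440176184514385
frame [ 573.8 -365.4   51.6]
side0 9069 2.14 tilt 0.2112 az 5.62 z at(573,-365) 52.23720708977439
frame [ 578.7 -364.4   53.5]
```

>>> send_rows:
  commands: [0, 0, -0.001, 0, 0.2, 0, 0, -0.002, 0, 0.2, 0.001, 0, -0.002, 0, 0.2, 0.0025, 0, -0.002, 0, 0.2, 0.004, 0, -0.0025, 0, 0.2]
  squeeze: 8

```text
time: 7.37
tcp_pos: [508.8, 31.2, 77.4]
tool_rot: [-0.05, 0.999, 0.0, 0.0]
wrist_force: [2.5, 0.4, 2.0]
grip_width: 35.7
grasp_force: 8.0
```

>>> send_rows:
  commands: [0.0015, 0, 0, 0, 0.2, 0.003, 0, -0.0003, 0, 0.2, 0.0045, 0, -0.0005, 0, 0.2, 0.006, 0, -0.0007, 0, 0.2, 0.0075, 0, -0.001, 0, 0.2]

```text
time: 7.78
tcp_pos: [500.7, 30.3, 78.3]
tool_rot: [-0.05, 0.999, -0.0, -0.0]
wrist_force: [2.1, 0.9, 2.0]
grip_width: 35.9
grasp_force: 8.0
```

>>> send_rows:
  commands: [0.0015, 0, 0, 0, 0.2, 0.003, 0, 0, 0, 0.2, 0.0045, 0, 0, 0, 0.2, 0.0055, 0, 0, 0, 0.2, 0.0055, 0, 0, 0, 0.2]

```text
time: 8.2
tcp_pos: [495.1, 29.7, 78.3]
tool_rot: [-0.05, 0.999, -0.0, -0.0]
wrist_force: [1.1, 0.6, -0.5]
grip_width: 35.9
grasp_force: 8.0
```

Run:
```python
from h import *
go(511,30,80,95.7)
a,_,_=shot("wrist","w3"); b,_,_=shot("side","s3")
cv2.imwrite("pics/c3.png",np.hstack([a[180:440,180:460],cv2.resize(b[170:300,270:410],(280,260),interpolation=2)])[...,::-1])
```

```text
shift [-0.0158 -0.0013 -0.0017] roll 0.03 | closing yaw 95.73 tcp [495.1  29.7  78.3] F [ 1.05  0.64 -0.47] t 8.2 j7 1.55
```

View pics/c3.png

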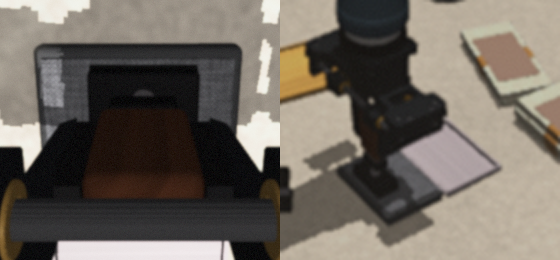

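The foot edge still sits at (323,246) in the wrist image, as before, so the stamp slid on the felt instead of tilting. I'll tilt it by pushing the foot's side against the tin's step above the lid.

>>> send_rows:
  commands: [0, 0, -0.012, 0, 0.2, 0, 0, -0.025, 0, 0.2, -0.03, 0, -0.025, 0, 0.2, -0.055, 0, -0.025, 0, 0.2, -0.075, 0, -0.025, 0, 0.2]
  squeeze: 10

```text
time: 8.72
tcp_pos: [570.7, 37.4, 103.1]
tool_rot: [-0.05, 0.999, -0.0, -0.001]
wrist_force: [1.2, -0.2, -1.5]
grip_width: 35.6
grasp_force: 10.0
```

>>> send_rows:
  commands: [-0.003, 0, 0.0, 0, 0.2, -0.003, 0, 0.0, 0, 0.2, -0.003, 0, 0.01, 0, 0.2, -0.003, 0, 0.02, 0, 0.2, -0.003, 0, 0.025, 0, 0.2]

```text
time: 9.13
tcp_pos: [570.7, 37.3, 76.2]
tool_rot: [-0.05, 0.999, -0.0, -0.002]
wrist_force: [-1.0, -0.6, -3.1]
grip_width: 36.1
grasp_force: 10.0
```

Run:
```python
from h import *
import math
a=math.radians(5.7)
go(511.2+59*math.cos(a),30+59*math.sin(a),74.5,95.7)
im,d,C=load("w1");P=pts(C,d);print("lid z w1",np.median(P[300:330,80:130,2]),"felt",np.median(P[220:260,50:100,2]))
```

```text
shift [ 0.0009 -0.0014  0.0017] roll 0.03 | closing yaw 95.73 tcp [570.7  37.3  76.2] F [-1.04 -0.64 -3.07] t 9.1333 j7 1.55
lid z w1 3.8025823919199695 felt 18.76041959482572
```

>>> send_rows:
  commands: [0, 0, 0.001, 0, 0.2, 0.002, 0, 0.001, 0, 0.2, 0.004, 0, 0.001, 0, 0.2, 0.006, 0, 0.001, 0, 0.2, 0.008, 0, 0.001, 0, 0.2]
  squeeze: 6

```text
time: 9.55
tcp_pos: [565.1, 36.7, 77.7]
tool_rot: [-0.05, 0.999, 0.0, 0.0]
wrist_force: [0.1, 0.3, -1.4]
grip_width: 35.6
grasp_force: 6.0
```

>>> send_rows:
  commands: [0.002, 0, 0, 0, 0.2, 0.004, 0, 0, 0, 0.2, 0.006, 0, 0, 0, 0.2, 0.006, 0, 0, 0, 0.2]

```text
time: 9.88
tcp_pos: [559.6, 36.2, 77.8]
tool_rot: [-0.05, 0.999, 0.0, 0.001]
wrist_force: [1.0, -0.4, -0.7]
grip_width: 36.2
grasp_force: 6.0
```

Run:
```python
from h import *
go(511,30,80,95.7)
a,_,_=shot("wrist","w4"); b,_,_=shot("side","s4")
cv2.imwrite("pics/c4.png",np.hstack([a[180:440,180:460],cv2.resize(b[170:300,270:410],(280,260),interpolation=2)])[...,::-1])
```

```text
shift [ 0.049  -0.0013 -0.0023] roll 0.03 | closing yaw 95.73 tcp [559.6  36.2  77.8] F [ 0.98 -0.37 -0.65] t 9.8833 j7 1.55
```

View pics/c4.png

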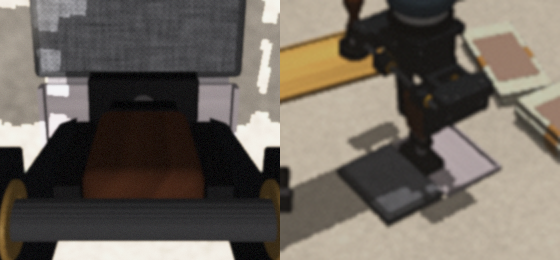

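>>> send_rows:
  commands: [-0.002, 0, 0.002, 0, 0.2, -0.002, 0, 0.004, 0, 0.2, 0.0, 0, 0.004, 0, 0.2, 0.002, 0, 0.004, 0, 0.2, 0.004, 0, 0.004, 0, 0.2]

```text
time: 10.4
tcp_pos: [555.8, 35.8, 73.7]
tool_rot: [-0.05, 0.999, 0.0, 0.001]
wrist_force: [1.7, -0.3, 2.0]
grip_width: 36.1
grasp_force: 6.0
```

>>> send_rows:
  commands: [0.002, 0, 0, 0, 0.2, 0.004, 0, 0, 0, 0.2, 0.004, 0, 0, 0, 0.2]

```text
time: 10.65
tcp_pos: [550.8, 35.3, 73.5]
tool_rot: [-0.05, 0.999, -0.0, -0.0]
wrist_force: [0.9, 0.4, 3.3]
grip_width: 36.0
grasp_force: 6.0
```

Run:
```python
from h import *
go(511,30,80,95.7)
shot("wrist","w5")
def tilt(f):
    im,d,C=load(f);P=pts(C,d)
    # tool-frame points of handle underside/near face: use foot's near face & handle near face depth
    s=manip.sense();Rt=R.from_quat(s["tool_rot"]).as_matrix()
    Q=(P-np.array(s["tcp_pos"]))@Rt
    m=(abs(Q[...,1])<8)&(d>0)&(Q[...,2]>-45)&(Q[...,2]<7)&(abs(Q[...,0])<40)
    q=Q[m]; 
    for lo in range(-45,65,5):
        k=Q[(abs(Q[...,1])<8)&(d>0)&(Q[...,2]>lo)&(Q[...,2]<=lo+5)&(abs(Q[...,0])<45)]
        if len(k)>5: print(lo,len(k),np.percentile(k[:,0],[10,50,95]).round(1))
tilt("w5")
```

```text
shift [ 0.0401 -0.0013 -0.0065] roll 0.03 | closing yaw 95.73 tcp [550.8  35.3  73.5] F [0.9  0.39 3.32] t 10.65 j7 1.55
-45 2053 [ 6.3 10.7 14.6]
-40 379 [14.3 14.7 15.2]
-35 272 [13.4 13.8 14.4]
-30 231 [12.5 12.9 13.5]
-25 212 [11.6 12.  12.4]
-20 182 [10.8 11.1 11.6]
-15 170 [ 9.8 10.2 10.7]
-10 159 [8.9 9.3 9.8]
-5 139 [8.  8.4 8.8]
0 124 [7.2 7.5 7.9]
5 95 [6.3 6.6 7. ]
15 49 [1.9 2.3 2.6]
20 98 [1.5 1.8 2.2]
25 68 [0.7 1.  1.5]
40 391 [-4.9 -2.2  2.2]
45 257 [-1.9  2.2  3.5]
50 1171 [ 5.7 23.8 43.1]
55 1485 [ 6.  24.1 43. ]
```

>>> send_rows:
  commands: [0.001, 0, -0.001, 0, 0.2, 0.002, 0, -0.001, 0, 0.2, 0.003, 0, -0.001, 0, 0.2, 0.003, 0, -0.001, 0, 0.2]

```text
time: 11.03
tcp_pos: [548.0, 35.0, 74.3]
tool_rot: [-0.05, 0.999, -0.0, -0.0]
wrist_force: [1.7, 0.6, 1.7]
grip_width: 36.0
grasp_force: 6.0
```

```bash
cat >> h.py <<'E'
def tilt(f,new=False):
    """stamp tilt in the hand (rad) from the handle's near face, and handle span along tool z"""
    if new: shot("wrist",f)
    im,d,_=load(f); c=manip.get_calibration("wrist"); H=np.array(c["hand_eye"])
    Q=pts((np.array(c["intrinsics"]),H[:3,:3],H[:3,3]),d)
    m=(abs(Q[...,1])<8)&(d>0)&(abs(Q[...,0])<45)&(Q[...,2]>-42)&(Q[...,2]<20)
    z=[];x=[]
    for lo in range(-40,5,5):
        k=Q[m&(Q[...,2]>lo)&(Q[...,2]<=lo+5)]
        if len(k)>5: z.append(np.median(k[:,2])); x.append(np.median(k[:,0]))
    p=np.polyfit(z,x,1); q=Q[m]; h=q[abs(q[:,0]-np.polyval(p,q[:,2]))<1.2]
    print(f,"tilt",round(-np.arctan(p[0]),4),"x at grip",round(np.polyval(p,-19),1),"resid",np.abs(np.array(x)-np.polyval(p,z)).max().round(2),"bottom z",np.percentile(h[:,2],99.5).round(1))
E
python3 - <<'E'
from h import *
for f in("w2","w3","w4","w5"): tilt(f)
tilt("w6",True); go(511,30,80,95.7)
E
```

```text
w2 tilt 0.0032 x at grip 11.7 resid 0.02 bottom z 7.6
w3 tilt 0.0076 x at grip 11.7 resid 0.03 bottom z 7.9
w4 tilt 0.0553 x at grip 11.6 resid 0.04 bottom z 8.1
w5 tilt 0.1759 x at grip 11.3 resid 0.1 bottom z 8.6
w6 tilt 0.2056 x at grip 11.3 resid 0.23 bottom z 8.9
shift [ 0.0373 -0.0013 -0.0057] roll 0.03 | closing yaw 95.73 tcp [548.   35.   74.3] F [0.74 0.83 2.32] t 11.0833 j7 1.55
```

>>> send_rows:
  commands: [-0.004, 0, -0.02, 0, 0.2, -0.008, 0, -0.05, 0, 0.2, -0.012, -0.02, -0.08, 0, 0.2, -0.02, -0.05, -0.1, 0, 0.2, -0.025, -0.085, -0.11, 0, 0.2]
  squeeze: 20

```text
time: 11.5
tcp_pos: [582.4, -45.6, 186.6]
tool_rot: [-0.052, 0.999, 0.001, 0.001]
wrist_force: [1.7, -0.7, -2.2]
grip_width: 35.5
grasp_force: 20.0
```

>>> send_rows:
  commands: [-0.005, -0.04, 0, 0, 0.2, -0.01, -0.08, 0, 0, 0.2, -0.015, -0.12, 0, 0, 0.2, -0.02, -0.16, 0, 0, 0.2, -0.025, -0.2, 0, 0, 0.2]

```text
time: 11.92
tcp_pos: [625.1, -244.8, 183.1]
tool_rot: [-0.05, 0.999, 0.001, -0.002]
wrist_force: [0.5, 0.6, -2.8]
grip_width: 36.0
grasp_force: 20.0
```

Run:
```python
from h import *
go(640,-360,190,95.5)
```

```text
shift [-0.0033 -0.1161 -0.0071] roll 0.24 | closing yaw 95.74 tcp [ 625.1 -244.8  183.1] F [ 0.46  0.64 -2.77] t 11.9167 j7 2.03
```

>>> send_rows:
  commands: [-0.001, -0.035, -0.002, 0, 0.2, -0.002, -0.07, -0.005, 0, 0.2, -0.003, -0.105, -0.007, 0, 0.2, -0.003, -0.115, -0.007, 0, 0.2, -0.003, -0.115, -0.007, 0, 0.2]

```text
time: 12.33
tcp_pos: [638.2, -362.1, 189.7]
tool_rot: [-0.047, 0.999, -0.001, -0.002]
wrist_force: [-0.6, 0.3, -0.6]
grip_width: 35.3
grasp_force: 20.0
```

>>> send_rows:
  commands: [0, 0, 0, 0, 0.2, 0, 0, 0, 0, 0.2]

```text
time: 12.5
tcp_pos: [640.8, -354.9, 190.3]
tool_rot: [-0.051, 0.999, 0.001, -0.001]
wrist_force: [0.4, 1.1, -1.8]
grip_width: 35.8
grasp_force: 20.0
```

Run:
```python
from h import *
go(640,-360,190,95.5)
tilt("w7",True)
```

```text
shift [ 0.0014 -0.005   0.0003] roll 0.34 | closing yaw 95.84 tcp [ 640.8 -354.9  190.3] F [ 0.44  1.14 -1.84] t 12.5 j7 2.17
w7 tilt 0.2064 x at grip 11.3 resid 0.19 bottom z 9.0
```

View pics/w7.png

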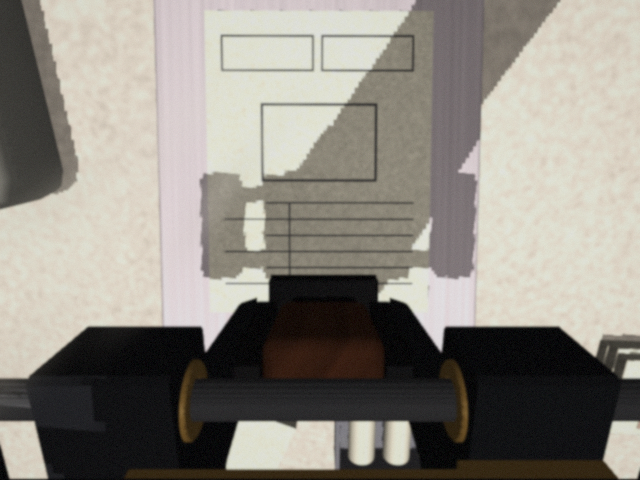

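The frame is fully visible, with corners near (262,104), (376,104), (376,180) and (262,180), and it lines up with the tool's yaw. Stamp tilt in the hand is 0.206.

Run:
```python
from h import *
im,d,C=load("w7");P=pts(C,d)
m=np.zeros(d.shape,bool);m[20:265,210:430]=1;m[195:280,200:430]=0;m[15:190,175:460]=1
q=P[m&(d>0)]
for _ in range(6):
    A=np.c_[q[:,:2],np.ones(len(q))];w=np.linalg.lstsq(A,q[:,2],rcond=None)[0];e=q[:,2]-A@w;q=q[abs(e)<max(1,2.5*e.std())]
n=np.array([-w[0],-w[1],1]);n/=np.linalg.norm(n)
print(len(q),e.std().round(2),"tilt",np.arccos(n[2]).round(4),"az",np.degrees(np.arctan2(w[1],w[0])).round(2))
def onp(u,v):
    o,r=ray(C,u,v);t=(o[2]-w[:2]@o[:2]-w[2])/(w[:2]@r[:2]-r[2]);return o+t*r
# frame lines: refine by contour of dark line
c=[onp(*p) for p in((262,104),(376,104),(376,180),(262,180))]
f=np.mean(c,0);print("frame",f.round(1),"sides",np.linalg.norm(c[1]-c[0]).round(1),np.linalg.norm(c[2]-c[1]).round(1),"yaw long",np.degrees(np.arctan2(*(c[1]-c[0])[[1,0]])).round(2))
T=f+n*80.5-[0,0,19];print("contact TCP",T.round(1),n.round(3))
go(*(T+n*25),95.5)
```

```text
49273 1.01 tilt 0.2143 az 5.46
frame [ 576.8 -364.    52.9] sides 75.8 50.1 yaw long 95.88
contact TCP [ 559.7 -365.7  112.6] [-0.212 -0.02   0.977]
shift [ 0.0874 -0.0026  0.0537] roll 0.38 | closing yaw 95.88 tcp [ 641.1 -354.7  190.7] F [ 0.61  0.79 -0.56] t 12.55 j7 2.17
```

>>> send_rows:
  commands: [0.03, -0.001, 0.0, 0, 0.2, 0.06, -0.002, 0.01, 0, 0.2, 0.08, -0.003, 0.03, 0, 0.2, 0.087, -0.003, 0.045, 0, 0.2, 0.087, -0.003, 0.05, 0, 0.2]

```text
time: 12.97
tcp_pos: [551.4, -367.7, 139.3]
tool_rot: [-0.05, 0.999, 0.001, -0.002]
wrist_force: [0.2, -0.0, -2.4]
grip_width: 35.7
grasp_force: 20.0
```

>>> send_rows:
  commands: [0, 0, 0.004, 0, 0.2, 0, 0, 0.004, 0, 0.2, 0, 0, 0.004, 0, 0.2, 0, 0, 0.004, 0, 0.2]

```text
time: 13.3
tcp_pos: [556.3, -368.9, 138.3]
tool_rot: [-0.051, 0.999, -0.0, 0.001]
wrist_force: [-0.1, -0.9, -1.9]
grip_width: 35.9
grasp_force: 20.0
```

Run:
```python
from h import *
n=np.array([-0.212,-0.02,0.977]); T=np.array([559.7,-365.7,112.6])
go(*(T+n*5),95.7)
go(*(T+n*5),95.7)
```

```text
shift [-0.0026  0.0029  0.0208] roll 0.12 | closing yaw 95.82 tcp [ 556.3 -368.9  138.3] F [-0.06 -0.93 -1.92] t 13.3 j7 2.25
shift [-0.0026  0.0029  0.0208] roll 0.12 | closing yaw 95.82 tcp [ 556.3 -368.9  138.3] F [-0.06 -0.93 -1.92] t 13.3 j7 2.25
```

>>> send_rows:
  commands: [-0.001, 0.002, 0.008, 0, 0.2, -0.002, 0.003, 0.015, 0, 0.2, -0.0025, 0.003, 0.0205, 0, 0.2, -0.0025, 0.003, 0.0205, 0, 0.2, -0.0025, 0.003, 0.0205, 0, 0.2]

```text
time: 13.72
tcp_pos: [556.5, -365.8, 116.1]
tool_rot: [-0.05, 0.999, 0.0, -0.001]
wrist_force: [-0.4, -0.8, -1.5]
grip_width: 36.4
grasp_force: 20.0
```

Run:
```python
from h import *
n=np.array([-0.212,-0.02,0.977]); T=np.array([559.7,-365.7,112.6])
go(*T,95.7); tilt("w8",True)
im,d,C=load("w8"); cv2.imwrite("pics/c8.png",im[100:400,120:520,::-1])
```

```text
shift [-0.0032 -0.0002  0.0035] roll 0.04 | closing yaw 95.74 tcp [ 556.5 -365.8  116.1] F [-0.37 -0.76 -1.47] t 13.7167 j7 2.24
w8 tilt 0.2073 x at grip 11.3 resid 0.2 bottom z 9.1
```

View pics/c8.png

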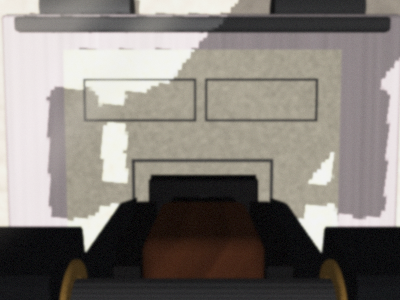

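Seen from close up, the foot is centred sideways in the frame: frame at 133–272, foot at 149–258 in the crop. I'll shift 3 mm uphill, then press along the normal.

>>> send_rows:
  commands: [-0.0015, 0, 0, 0, 0.2, -0.003, 0, 0, 0, 0.2, -0.003, 0, 0.001, 0, 0.2, -0.003, 0, 0.002, 0, 0.2, -0.003, 0, 0.002, 0, 0.2]
  squeeze: 20

```text
time: 14.18
tcp_pos: [559.8, -365.7, 114.7]
tool_rot: [-0.05, 0.999, 0.0, -0.0]
wrist_force: [0.1, 0.7, -1.6]
grip_width: 35.6
grasp_force: 20.0
```

>>> send_rows:
  commands: [-0.0002, 0, 0.001, 0, 0.2, -0.0004, 0, 0.002, 0, 0.2, -0.0004, 0, 0.002, 0, 0.2, -0.0004, 0, 0.002, 0, 0.2]

```text
time: 14.52
tcp_pos: [560.2, -365.7, 112.8]
tool_rot: [-0.05, 0.999, 0.0, -0.0]
wrist_force: [-0.4, -0.3, -0.6]
grip_width: 35.6
grasp_force: 20.0
```

Run:
```python
from h import *
T=np.array([559.7,-365.7,112.6])
go(*T,95.7)
```

```text
shift [0.0005 0.0001 0.0002] roll 0.03 | closing yaw 95.73 tcp [ 560.2 -365.7  112.8] F [-0.38 -0.27 -0.61] t 14.5167 j7 2.24
```

>>> send_rows:
  commands: [-0.0002, 0, 0.001, 0, 0.2, -0.0004, 0, 0.002, 0, 0.2, -0.0004, 0, 0.002, 0, 0.2]
  squeeze: 12

```text
time: 14.77
tcp_pos: [560.7, -365.8, 111.0]
tool_rot: [-0.05, 0.999, -0.0, 0.0]
wrist_force: [-1.0, 0.3, 0.5]
grip_width: 36.3
grasp_force: 12.0
```

>>> send_rows:
  commands: [-0.0002, 0, 0.001, 0, 0.2, -0.0004, 0, 0.002, 0, 0.2, -0.0004, 0, 0.002, 0, 0.2, -0.0004, 0, 0.002, 0, 0.2]

```text
time: 15.1
tcp_pos: [561.1, -365.8, 109.1]
tool_rot: [-0.05, 0.999, -0.0, 0.0]
wrist_force: [-1.8, 0.5, 2.2]
grip_width: 35.8
grasp_force: 12.0
```

Run:
```python
from h import *
T=np.array([559.7,-365.7,112.6])
go(*T,95.7); tilt("w9",True); go(*T,95.7); tilt("w10",True); go(*T)
```

```text
shift [ 0.0014  0.0002 -0.0035] roll 0.03 | closing yaw 95.73 tcp [ 561.1 -365.8  109.1] F [-1.75  0.55  2.16] t 15.1 j7 2.24
w9 tilt 0.2082 x at grip 11.3 resid 0.23 bottom z 9.0
shift [ 0.0014  0.0002 -0.0035] roll 0.03 | closing yaw 95.73 tcp [ 561.1 -365.8  109.1] F [-0.68 -0.    2.33] t 15.15 j7 2.24
w10 tilt 0.2075 x at grip 11.3 resid 0.2 bottom z 9.0
shift [ 0.0014  0.0002 -0.0035] roll  | closing yaw 95.73 tcp [ 561.2 -365.7  109.1] F [-0.71  0.61  2.54] t 15.2 j7 2.24
```

>>> send_rows:
  commands: [-0.0002, 0, 0.001, 0, 0.2, -0.0004, 0, 0.002, 0, 0.2, -0.0005, 0, 0.0025, 0, 0.2, -0.0005, 0, 0.0025, 0, 0.2, -0.0005, 0, 0.0025, 0, 0.2]
  squeeze: 15

```text
time: 15.62
tcp_pos: [561.7, -365.7, 106.5]
tool_rot: [-0.05, 0.999, -0.0, 0.0]
wrist_force: [-1.6, 0.4, 4.2]
grip_width: 36.0
grasp_force: 15.0
```

>>> send_rows:
  commands: [0, 0, 0, 0, 0.2, 0, 0, 0, 0, 0.2, 0, 0, 0, 0, 0.2, 0, 0, 0, 0, 0.2, 0, 0, 0, 0, 0.2]

```text
time: 16.03
tcp_pos: [561.6, -365.7, 106.5]
tool_rot: [-0.05, 0.999, -0.0, 0.0]
wrist_force: [-1.7, 0.1, 4.7]
grip_width: 35.9
grasp_force: 15.0
```

Run:
```python
from h import *
F=[]
for k in range(6):
    im,d,C=shot("wrist","w11"); F.append(manip.sense()["wrist_force"])
F=np.mean(F,0);n=np.array([-0.212,-0.02,0.977]);print("meanF",F.round(2),"normal",((F+[0,0,1.7])@n).round(2))
tilt("w11"); go(559.7,-365.7,112.6)
cv2.imwrite("pics/c11.png",im[100:400,120:520,::-1])
im,d,_=shot("top","t11")
m=np.zeros(d.shape,bool);m[185:220,415:470]=1;P=pts(cam("top"),d);q=P[m&(d>0)];q=q[(q[:,2]>40)&(q[:,2]<100)]
A=np.c_[q[:,:2],np.ones(len(q))];w=np.linalg.lstsq(A,q[:,2],rcond=None)[0];print("board tilt",np.arctan(np.hypot(*w[:2])))
```

```text
meanF [-0.96 -0.17  4.56] normal 6.32
w11 tilt 0.2077 x at grip 11.3 resid 0.2 bottom z 9.1
shift [ 0.0019  0.0002 -0.0062] roll  | closing yaw 95.73 tcp [ 561.6 -365.7  106.4] F [-0.45 -0.46  4.22] t 16.3333 j7 2.24
board tilt 0.19757889036370993
```

View pics/c11.png

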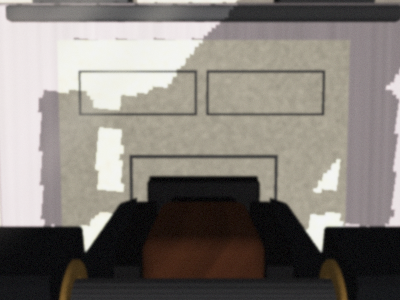

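Run:
```python
from h import *
im,d,C=load("w11");P=pts(C,d)
m=np.zeros(d.shape,bool);m[130:250,185:460]=1;m[250:,:]=0
q=P[m&(d>0)]
for _ in range(6):
    A=np.c_[q[:,:2],np.ones(len(q))];w=np.linalg.lstsq(A,q[:,2],rcond=None)[0];e=q[:,2]-A@w;q=q[abs(e)<max(1,2.5*e.std())]
n=np.array([-w[0],-w[1],1]);n/=np.linalg.norm(n);print("board tilt",np.arccos(n[2]).round(4))
def onp(u,v,h):
    o,r=ray(C,u,v);c0=w[2]+h/n[2];t=(o[2]-w[:2]@o[:2]-c0)/(w[:2]@r[:2]-r[2]);return o+t*r
a=np.radians(5.6);up=np.array([np.cos(a),np.sin(a),0]);up=up-n*(up@n);up/=np.linalg.norm(up);lat=np.cross(n,up)
fl=onp(322,255.5,0)
g=im.astype(int).sum(-1)
for u in(290,320,350): print(u,g[255:300:2,u].tolist())
for v in(276,278,280):
    p=onp(323,v,14);print(v,"foot edge above frame low line, mm",((p-fl)@up).round(1))
print("frame x L/R",[(onp(u,290,0)@lat).round(1) for u in(251,396)],"foot L/R",[(onp(u,280,14)@lat).round(1) for u in(269,378)])
Q=P-fl; z=Q@n; x=Q@up; sel=(z>3)&(z<18)&(x>2)&(x<35)&(d>0)&(abs((P-onp(323,270,0))@lat)<20)
for lo in range(3,18,3):
    k=sel&(z>lo)&(z<=lo+3)
    if k.sum()>5:print(lo,k.sum(),np.percentile(x[k],[2,50]).round(1))
```

```text
board tilt 0.2224
290 [290, 248, 440, 481, 477, 482, 488, 482, 469, 473, 371, 89, 23, 33, 64, 52, 70, 66, 72, 71, 59, 65, 34]
320 [266, 252, 437, 468, 452, 477, 485, 467, 480, 472, 361, 103, 13, 53, 53, 73, 49, 73, 74, 61, 67, 30, 34]
350 [281, 258, 441, 471, 470, 447, 452, 453, 453, 447, 355, 96, 38, 38, 53, 68, 81, 71, 63, 80, 53, 38, 27]
276 foot edge above frame low line, mm 8.9
278 foot edge above frame low line, mm 9.9
280 foot edge above frame low line, mm 10.9
frame x L/R [np.float64(-456.8), np.float64(-380.6)] foot L/R [np.float64(-445.5), np.float64(-392.0)]
3 72 [10.6 10.8]
6 73 [10.7 10.9]
9 119 [10.7 11. ]
12 1435 [11.1 15.4]
15 17 [11.9 14.2]
```

The foot sits 10.7 mm above the frame's lower line and 11 mm in from each side. Its face is square to the paper and the spring is about half in.

```bash
python3 -c "
from rig import manip
print(manip.close_job())"
```

```text
the job is handed in; nothing more can be done
None
```

The job is handed in: I inked the paddle-handled stamp and am still holding it flat, centred and square in the big frame, with its spring about half in (about 6.3 N).

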